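# Count two nuts into the tray and shut it

### The job

On the deck of the wooden counting tray lie two flat hexagon nuts and one round upright sleeve. Sweep just the two nuts along the deck into the trough (push them, do not pick them up), then swing the trough's metal lid fully shut over them. Leave the sleeve standing where it is on the deck.

Things in the scene. Friction and masses are not known exactly. Their poses are not given: they have to be found in the camera images.
- tray: wooden counting tray fixed to the bench, 150 x 172 mm. Origin: centre of its underside; +x from deck to trough, y along the trough, z up. Deck x -75 to +15 mm, top z 34, front open; side rails at y -83 and +83, top z 42. Trough x 15 to 67, y -80 to +80, floor z 6; behind it the hinge wall, x 67 to 75. A shut wooden box, 95 mm high, stands close by on the robot's side (not part of the job)
- lid (a joint): aluminium lid of the trough, hinged on an axis along the tray's y at tray x = 72, z = 38 mm. Plate 3 mm thick, 170 mm long along y, reaching 60 mm from the axis to its rolled edge (7 mm round). 0 = shut, lying level over the trough (top at tray z = 40 mm, of the rolled edge 41.5 mm); rad, grows as it opens: 1.57 upright, more leans outward, away from the deck; stop at 2.0. A stiff hinge: it stays at any angle and must be pushed all the way, under 1 N at its edge
- nut_a: flat steel hexagon nut lying on the deck, 32 mm across flats, 37 mm across corners, 12 mm high, dark hole; 55 to 115 g. Origin at the centre of its underside, z up
- nut_b: second nut, same shape as nut_a
- sleeve: plain round steel sleeve standing upright on the deck, 22 mm diameter, 30 mm high; not wanted in the trough. Origin at the centre of its underside, z up. The two nuts and the sleeve stand side by side along the tray's y, about 50 mm apart, in any order

How it is judged:
By the outcome, as a careful person would: the job done as asked, in the order asked, and still so for the second after the job is handed in, with the robot touching nothing.
It also fails if it takes over 50 s, if anything falls off the work surface, if the arm or the gripper's body presses on something with over 40 N, if the wrist force passes 120 N, or if a joint passes its speed limit or range.

### The arm

A 6-joint arm with a two-finger parallel gripper is mounted at the origin on the work surface; the furniture and walls round the work are solid. World frame = base frame: x ahead of the robot, y to its left, z up, the work surface at z = 0. Lengths are in m, angles in rad, forces in N, time in s.
With the tool pointing down it reaches from about 0.375 to 0.9 m from the base axis. Payload 3.1 kg.
Tool frame: the origin (TCP) lies midway between the tips of the shut fingers; the grasp point (between the pads) lies 19 mm behind it; z points along the fingers, y is the line along which they close (so a half turn about z gives the same grasp; the last joint's range is limited). The gripper opens to 87 mm and grips with 3 to 60 N. Pads are 19 mm wide; open, the fingers measure 117 mm over their backs; the gripper's body (75 mm by 190 mm) begins 51 mm behind the grasp point.
Start: joints at [1.119, 0.527, 1.433, -0, 1.181, -0.178], TCP at [0.168, 0.602, 0.223] pointing down, gripper open.
Joint ranges: [-3.08, 3.08], [-0.75, 2.2], [0.22, 2.44], [-1.43, 4.57], [0, 2.65], [-2.85, 2.85]. Speed limits (rad/s): [2.79, 2.79, 3.14, 3.14, 3.14, 3.14].

### API

Orientations are given as a 3x3 rotation matrix whose columns are the frame's x, y, z axes.
In Python, from rig import ctrl, vision, ticket gives the robot as it stands.
- The arm moves only by the tool send_rows, never from a script. Its argument "steps" is a list of rows, each a list of 7 numbers: the shift along the tool's x, y, z in mm, then the turn, a rotation vector about the tool's x, y, z in rad, then the finger opening in mm, from 0 to 87. In form: [[tx, ty, tz, ax, ay, az, gripper], ...]. A call has 1 to 8 rows; each row shifts and turns the commanded pose from where the row before left it, along the tool's axes as they then stand; what a row does not reach is not made up. A row lasts 1/10 s, in which the tool goes at most 50 mm and 8.59 degrees, less where a joint would pass 70% of its speed; a pose out of reach is approached as far as the arm can. A call with a gripper value outside its range is refused whole. The fingers move at their own pace and stop on an object; the grip force is fixed at half the most. Time passes only in rows, so rows that do not move let the fingers close. It gives the time, the measured TCP pose, the force, the opening and the grip force at its end, in the units of the state.
- ctrl.get_obs(): the state, without advancing time (a new reading comes with each control period).
- vision.capture(name): name is "scene" or "top"; returns (picture, depth): 480x640x3 uint8, red, green, blue; 480x640 float32, m along the optical axis (not along the pixel's ray), 0 where there is no reading.
- vision.calibration(name): a dict with "fx", "fy", "cx", "cy" (pixels), "rvec" (rotation vector, rad) and "tvec" (3), from world to camera coordinates, as OpenCV has them. Camera axes: x right, y down, z forward; pixel columns grow to the right and rows downward; lengths in m; the calibration is good to about 2 mm. A picture is of the moment at which its call begins. calibration takes no time and is no camera call.
- ticket.sign_off(): hands the job in; it is judged then, once.
The state is a dict: "clock": time; "joints": joint angles; "joint_velocities": joint speeds; "joint_torque": joint torques, N m; "ee_pos": TCP position; "ee_rot": TCP orientation; "wrist_force": force on the tool from outside, world axes, zero at the start; "torque": the same for the moment, N m; "grip_width": opening from 0.0 (shut) to 1.0 (fully open); "grasp_force": force on a finger pad.
Only numpy, scipy, OpenCV 4.12 (cv2) and the standard library are available. Lean on these libraries where they do the work, as an engineer would, in place of code of your own. Each camera call takes 0.05 s, during which the arm holds its last target. There are 200 camera calls.

## Working session

There is one attempt and no reset: what is moved stays moved. The work goes in short steps, Python scripts to look and compute and a tool call to move; the robot and the scene stay as the last step left them, time stands still between calls to the robot, and variables do not carry over. Pictures are saved under pics/ and viewed, at most 10 in all, crops included, and the job is handed in when it is done.

Besides the shell and the picture viewer there is one more tool, called after "Call:" as name(argument=value, ...), one argument or row to a line, values as JSON. send_rows: Moves the arm, as the interface text tells. Its arguments: {"type":"object","properties":{"steps":{"type":"array","items":{"type":"array","items":{"type":"number"}}}},"required":["steps"]}

```bash
mkdir -p pics; cat > h.py <<'E'
import numpy as np, cv2
from rig import ctrl, vision, ticket
def cam(n):
    c=vision.calibration(n);R=cv2.Rodrigues(np.array(c["rvec"],float))[0];return c,R,np.array(c["tvec"],float).ravel()
def ray(n,u,v,z):
    c,R,t=cam(n);d=R.T@np.array([(u-c["cx"])/c["fx"],(v-c["cy"])/c["fy"],1]);o=-R.T@t
    return o+d*(z-o[2])/d[2]
def cloud(n,D):
    c,R,t=cam(n);v,u=np.mgrid[:480,:640]
    P=np.stack([(u-c["cx"])/c["fx"]*D,(v-c["cy"])/c["fy"]*D,D],-1)
    return (P-t)@R
def save(n,f):
    p,d=vision.capture(n);cv2.imwrite("pics/"+f,p[...,::-1]);np.save("pics/"+f+".npy",d);return p,d
E
python3 - <<'E'
from h import *
for n in("scene","top"):
    save(n,n+"0.png");c,R,t=cam(n);print(n,c["fx"],-R.T@t,R[2])
o=ctrl.get_obs();print(o["ee_pos"],o["ee_rot"],o["clock"],o["wrist_force"])
E
```

```text
scene 577.2519769874013 [ 0.13361563 -0.09594458  0.7022422 ] [ 0.44708493  0.46216803 -0.76584318]
top 463.1749598577375 [0.3853318  0.27528041 0.9036662 ] [ 0.16536129  0.00218779 -0.98623063]
[0.1680729  0.60131064 0.22167086] [[-9.63025744e-01  2.69408136e-01 -8.19749036e-04]
 [ 2.69409194e-01  9.63024216e-01 -1.74510122e-03]
 [ 3.19293706e-04 -1.90142533e-03 -9.99998141e-01]] 0.1 [-0.07189049  0.31329895  0.1082507 ]
```

View pics/scene0.png

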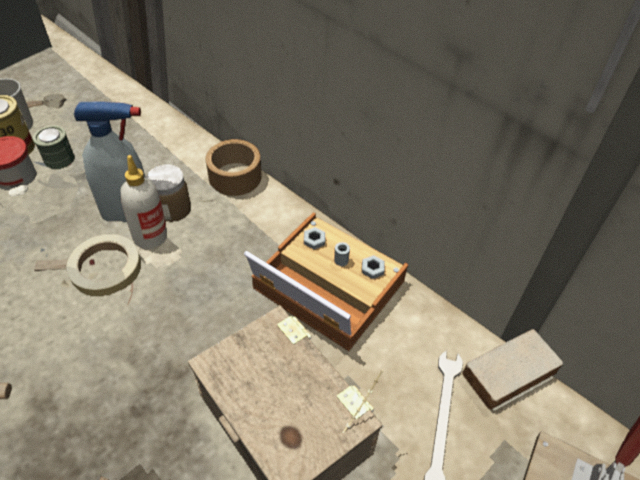

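View pics/top0.png

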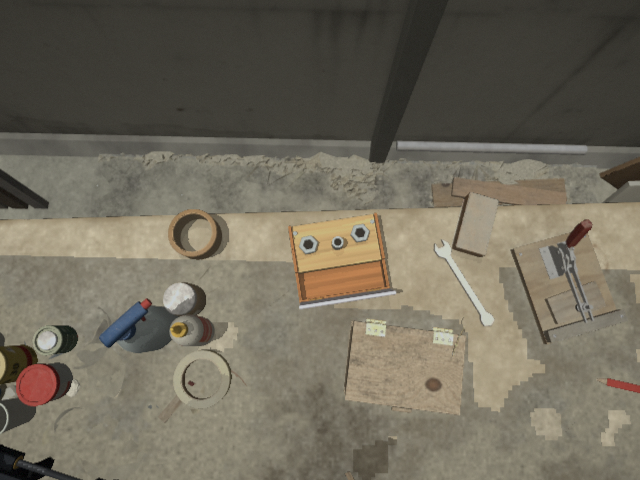

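The trough is on the robot's side, the deck is towards the wall, and the sleeve stands between the nuts. In top, the nuts are at about (309,244) and (360,232) and the sleeve at (338,242). The lid stands up at about (300,305)-(396,292). The box is below, at about (350-465, 320-412).

```bash
python3 - <<'E'
from h import *
p=cv2.imread("pics/top0.png")[195:320,270:420];cv2.imwrite("pics/tc.png",cv2.resize(p,None,fx=5,fy=4.8,interpolation=cv2.INTER_CUBIC))
p=cv2.imread("pics/scene0.png")[205:355,240:420];cv2.imwrite("pics/sc.png",cv2.resize(p,None,fx=4,fy=4,interpolation=cv2.INTER_CUBIC))
D=np.load("pics/top0.png.npy");P=cloud("top",D)
# deck surface by height
r=P[205:320,280:410].reshape(-1,3)
m=(abs(r[:,2]-.034)<.003)
q=(r[m,:2]*1000).astype(np.float32);print("deck",cv2.minAreaRect(q),m.sum())
for u,v in [(309,244),(338,242),(360,232),(345,300),(345,295),(410,340),(455,340),(350,320),(350,160),(350,150),(350,140),(270,150)]:print(u,v,P[v,u].round(3))
E
```

```text
deck ((506.56475830078125, 247.41500854492188), (148.1282196044922, 171.9879913330078), 10.250435829162598) 3421
309 244 [0.529 0.303 0.043]
338 242 [0.532 0.249 0.055]
360 232 [0.555 0.207 0.04 ]
345 300 [0.423 0.236 0.098]
345 295 [0.434 0.234 0.051]
410 340 [0.358 0.124 0.094]
455 340 [0.359 0.047 0.094]
350 320 [0.389 0.221 0.002]
350 160 [ 0.988  0.183 -0.766]
350 150 [ 1.024  0.184 -0.758]
350 140 [ 1.05   0.187 -0.723]
270 150 [ 1.017  0.486 -0.759]
```

View pics/tc.png

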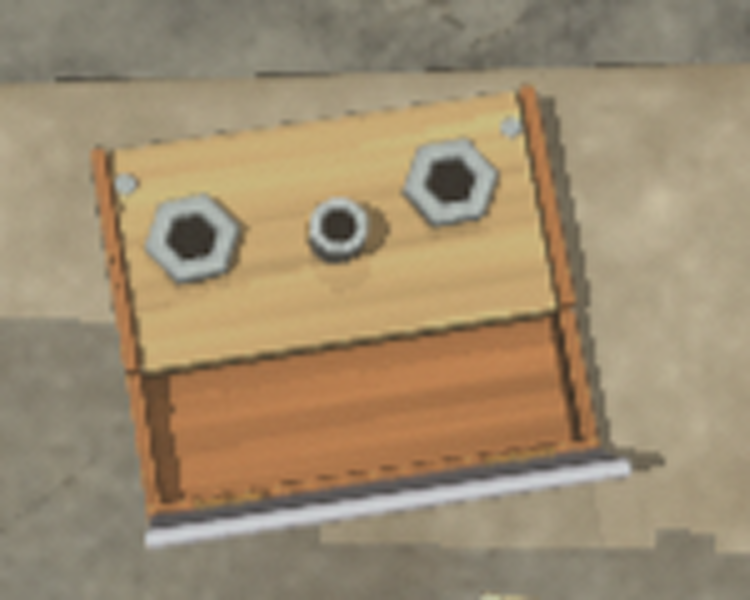

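View pics/sc.png

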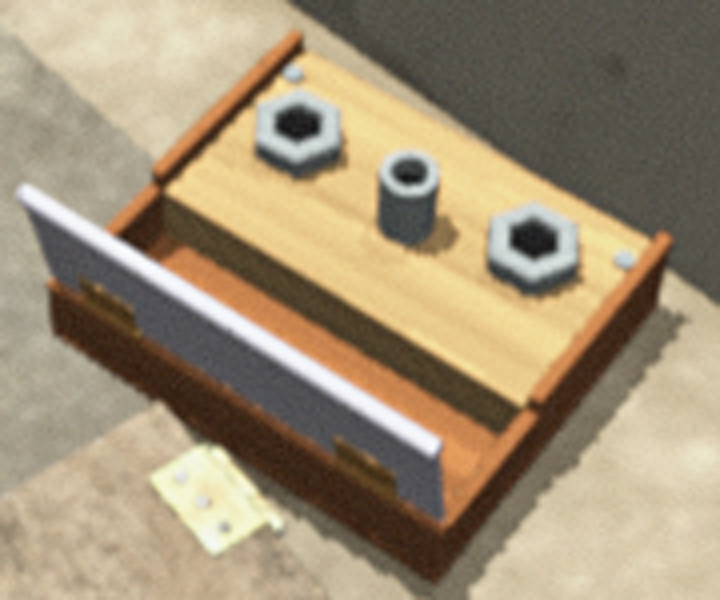

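```bash
cat >> h.py <<'E'
A=np.deg2rad(10.25)
TX=np.array([-np.cos(A),-np.sin(A)]);TY=np.array([np.sin(A),-np.cos(A)])
TC=np.array([.5066,.2474])
def tray(p): d=np.array(p)[:2]-TC; return np.round(np.array([d@TX,d@TY,p[2]])*1000,1)
E
python3 - <<'E'
from h import *
L=[("cTL","top",289,226.25,.042),("cTR","top",376.4,213.3,.042),("cBR","top",389.6,286.7,.042),("nL","top",308.4,244.4,.046),("nR","top",360.4,232.7,.046),("sl","top",337.6,242.1,.064),
("nL","scene",314.5,237,.046),("nR","scene",373.3,265,.046),("sl","scene",342.3,247,.064),
("cTL","scene",314.5,213,.042),("cTR","scene",407,264,.042),("lidL","top",299.5,307,.098),("lidR","top",396,291.5,.098),("lidL","scene",246,253,.098),("lidR","scene",349,315.5,.098)]
for k,n,u,v,z in L:
    r=ray(n,u,v,z);print(k,n,r.round(4),tray(r))
P=cloud("top",np.load("pics/top0.png.npy")); r=P[285:312,295:400].reshape(-1,3); r=r[(r[:,2]>.06)&(r[:,2]<.12)]
t=np.array([tray(x) for x in r]);
for a,b in((60,75),(75,85),(85,93),(93,110)):
    s=t[(t[:,2]>a)&(t[:,2]<b)]; print(a,len(s),np.median(s,0) if len(s) else 0)
b=P[315:415,340:470].reshape(-1,3);b=b[(b[:,2]>.085)&(b[:,2]<.11)];t=np.array([tray(x) for x in b]);print("box tray",np.percentile(t,1,0),np.percentile(t,99,0),cv2.minAreaRect((b[:,:2]*1000).astype(np.float32)))
P=cloud("scene",np.load("pics/scene0.png.npy"))
for u,v in((400,190),(400,220),(360,200),(300,190),(480,280)):print(u,v,P[v,u].round(3))
E
```

```text
cTL top [0.5621 0.3419 0.042 ] [-71.4 -83.1  42. ]
cTR top [0.5912 0.1761 0.042 ] [-70.6  85.2  42. ]
cBR top [0.452 0.151 0.042] [70.9 85.1 42. ]
nL top [0.5274 0.304  0.046 ] [-30.5 -52.   46. ]
nR top [0.552  0.2066 0.046 ] [-37.5  48.3  46. ]
sl top [0.53   0.2498 0.064 ] [-23.4   1.8  64. ]
nL scene [0.5263 0.302  0.046 ] [-29.1 -50.2  46. ]
nR scene [0.5525 0.2065 0.046 ] [-37.9  48.4  46. ]
sl scene [0.5321 0.2505 0.064 ] [-25.6   1.5  64. ]
cTL scene [0.5624 0.3401 0.042 ] [-71.4 -81.3  42. ]
cTR scene [0.5925 0.1766 0.042 ] [-71.9  85.   42. ]
lidL top [0.409  0.3144 0.098 ] [ 84.1 -83.3  98. ]
lidR top [0.4396 0.148  0.098 ] [83.6 85.9 98. ]
lidL scene [0.408  0.3119 0.098 ] [ 85.5 -81.   98. ]
lidR scene [0.4393 0.1491 0.098 ] [83.7 84.8 98. ]
60 116 [76.95 -4.2  67.45]
75 32 [78.8  0.8 77.5]
85 8 [83.2  6.6 92.8]
93 382 [83.4 -1.  96.6]
box tray [128.6   -20.8    89.085] [289.9   178.615  98.6  ] ((313.078369140625, 131.49273681640625), (194.68801879882812, 146.5831756591797), 83.97816467285156)
400 190 [ 1.045  0.515 -0.361]
400 220 [ 1.045  0.497 -0.463]
360 200 [ 1.049  0.648 -0.503]
300 190 [ 1.042  0.899 -0.642]
480 280 [ 1.047  0.23  -0.471]
```

```bash
python3 - <<'E'
from h import *
for n in("top","scene"):
    P=cloud(n,np.load(f"pics/{n}0.png.npy")).reshape(-1,3)
    P=P[(P[:,0]>.2)&(P[:,0]<.7)&(P[:,1]>-.1)&(P[:,1]<.9)&(P[:,2]<.5)]
    for z in(.1,.15,.2,.25):
        q=P[P[:,2]>z]; print(n,z,len(q),q.min(0).round(2) if len(q) else'',q.max(0).round(2) if len(q) else '')
o=ctrl.get_obs();R=np.array(o["ee_rot"])
for x in(-80,12):
    t=np.append(TC+TX*x*1e-3+TY*-1.5e-3,.0375);print(x,t.round(4))
print("shift now in tool axes mm",((R.T@(np.append(TC-TX*.08-TY*.0015,.0375)-o["ee_pos"]))*1000).round(1))
E
```

```text
top 0.1 3737 [0.2  0.05 0.1 ] [0.44 0.81 0.34]
top 0.15 2136 [0.2  0.05 0.15] [0.41 0.67 0.34]
top 0.2 1759 [0.2  0.53 0.2 ] [0.41 0.67 0.34]
top 0.25 844 [0.2  0.59 0.29] [0.23 0.67 0.34]
scene 0.1 4595 [0.3  0.04 0.1 ] [0.44 0.85 0.22]
scene 0.15 2022 [0.34 0.05 0.15] [0.41 0.6  0.22]
scene 0.2 922 [0.34 0.53 0.2 ] [0.41 0.6  0.22]
scene 0.25 0  
-80 [0.5851 0.2631 0.0375]
12 [0.4945 0.2467 0.0375]
shift now in tool axes mm [-492.7 -213.   184.4]
```

Call:
send_rows(
  steps=[
    [0,0,-25,0,0,-0.113,87],
    [0,0,-25,0,0,-0.113,87],
    [0,0,-25,0,0,-0.113,87],
    [0,0,-25,0,0,-0.112,87],
    [-22,-25,0,0,0,0,87],
    [-22,-25,0,0,0,0,87],
    [-22,-25,0,0,0,0,87],
    [-22,-25,0,0,0,0,87],
  ],
)

```text
clock: 0.9
ee_pos: [0.2732, 0.518, 0.3221]
ee_rot: [[-0.984, -0.178, -0.001], [-0.178, 0.984, -0.001], [0.001, -0.001, -1.0]]
wrist_force: [-0.3, 0.1, 0.9]
grip_width: 0.998
grasp_force: 0.0
```

Call:
send_rows(
  steps=[
    [-22,-26,0,0,0,0,87],
    [-22,-26,0,0,0,0,87],
    [-22,-26,0,0,0,0,87],
    [-22,-26,0,0,0,0,87],
    [-22,-26,0,0,0,0,87],
    [-22,-26,0,0,0,0,87],
    [-22,-26,0,0,0,0,87],
    [-22,-26,0,0,0,0,87],
  ],
)

```text
clock: 1.7
ee_pos: [0.4834, 0.3444, 0.322]
ee_rot: [[-0.984, -0.177, -0.001], [-0.177, 0.984, -0.0], [0.001, -0.0, -1.0]]
wrist_force: [0.4, 0.5, 0.5]
grip_width: 1.0
grasp_force: 0.0
```

Call:
send_rows(
  steps=[
    [-22,-26,20,0,0,0,87],
    [-22,-26,30,0,0,0,87],
    [-22,-26,30,0,0,0,87],
    [-22,-26,30,0,0,0,87],
    [0,0,0,0,0,0,87],
    [0,0,0,0,0,0,87],
  ],
)

```text
clock: 2.3
ee_pos: [0.5873, 0.258, 0.211]
ee_rot: [[-0.984, -0.175, -0.004], [-0.175, 0.984, -0.0], [0.004, 0.0, -1.0]]
wrist_force: [0.1, -0.0, -0.1]
grip_width: 0.996
grasp_force: 0.0
```

```bash
cat >> h.py <<'E'
def st():
    o=ctrl.get_obs();R=np.array(o["ee_rot"]);print("t",o["clock"],"tray",tray(o["ee_pos"]),"world",np.round(o["ee_pos"],4),"F",np.round(o["wrist_force"],1),"w",round(o["grip_width"],3))
    G=np.column_stack([np.append(TX,0),np.append(-TY,0),[0,0,-1]]);print("rotvec to level/aligned (tool)",cv2.Rodrigues(R.T@G)[0].ravel().round(4));return o
E
python3 -c "
from h import *
st()"
```

```text
t 2.3 tray [-81.3   3.9 211. ] world [0.5873 0.258  0.211 ] F [ 0.1 -0.  -0.1] w 0.996
rotvec to level/aligned (tool) [ 0.0003 -0.0037 -0.0025]
```

Call:
send_rows(
  steps=[
    [0,5,30,0,-0.003,-0.003,87],
    [0,0,40,0,0,0,87],
    [0,0,40,0,0,0,87],
    [0,0,30,0,0,0,87],
    [0,0,15,0,0,0,87],
    [0,0,8,0,0,0,87],
    [0,0,0,0,0,0,87],
    [0,0,0,0,0,0,87],
  ],
)

```text
clock: 3.1
ee_pos: [0.5885, 0.2644, 0.0513]
ee_rot: [[-0.984, -0.181, 0.006], [-0.181, 0.984, 0.001], [-0.006, 0.0, -1.0]]
wrist_force: [-0.5, -0.3, 0.2]
grip_width: 0.996
grasp_force: 0.0
```

```bash
python3 -c "
from h import *
st();p,d=save('scene','s1.png');cv2.imwrite('pics/s1c.png',cv2.resize(cv2.imread('pics/s1.png')[160:360,220:440],None,fx=3,fy=3))"
```

```text
t 3.1 tray [-83.6  -2.2  51.3] world [0.5885 0.2644 0.0513] F [-0.5 -0.3  0.2] w 0.996
rotvec to level/aligned (tool) [0.0003 0.0062 0.0027]
```

View pics/s1c.png

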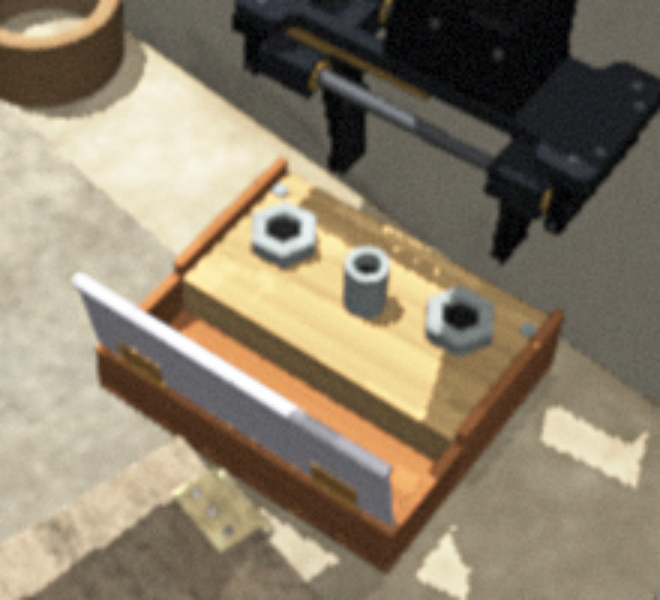

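The crop shows the open fingers beyond the deck's front edge, each lined up with a nut; the sleeve is midway between them. Next I lower and sweep.

Call:
send_rows(
  steps=[
    [0,0,6,0,0.003,0.003,87],
    [0,0,6,0,0,0,87],
    [0,0,0,0,0,0,87],
    [2,0,0,0,0,0,87],
    [2,0,0,0,0,0,87],
    [4,0,0,0,0,0,87],
    [4,0,0,0,0,0,87],
    [0,0,0,0,0,0,87],
  ],
)

```text
clock: 3.95
ee_pos: [0.5745, 0.2615, 0.0375]
ee_rot: [[-0.984, -0.177, -0.001], [-0.177, 0.984, -0.0], [0.001, -0.0, -1.0]]
wrist_force: [-0.0, 1.3, 0.3]
grip_width: 0.998
grasp_force: 0.0
```

```bash
python3 -c "
from h import *
st()"
```

```text
t 3.95 tray [-69.3  -1.8  37.5] world [0.5745 0.2615 0.0375] F [-0.   1.3  0.3] w 0.998
rotvec to level/aligned (tool) [-0.0001 -0.0013 -0.0005]
```

Call:
send_rows(
  steps=[
    [4,0,0,0,0,0,87],
    [5,0,0,0,0,0,87],
    [5,0,0,0,0,0,87],
    [5,0,0,0,0,0,87],
    [5,0,0,0,0,0,87],
    [5,0,0,0,0,0,87],
    [4,0,0,0,0,0,87],
    [2,0,0,0,0,0,87],
  ],
)

```text
clock: 4.75
ee_pos: [0.5407, 0.2554, 0.0376]
ee_rot: [[-0.984, -0.177, 0.0], [-0.177, 0.984, 0.0], [-0.0, 0.0, -1.0]]
wrist_force: [0.8, 0.4, 0.5]
grip_width: 0.998
grasp_force: 0.6
```

```bash
python3 -c "
from h import *
st();p,d=save('scene','s2.png');cv2.imwrite('pics/s2c.png',cv2.resize(cv2.imread('pics/s2.png')[160:360,220:440],None,fx=3,fy=3))"
```

```text
t 4.75 tray [-35.   -1.8  37.6] world [0.5407 0.2554 0.0376] F [0.8 0.4 0.5] w 0.998
rotvec to level/aligned (tool) [ 0.      0.     -0.0007]
```

View pics/s2c.png

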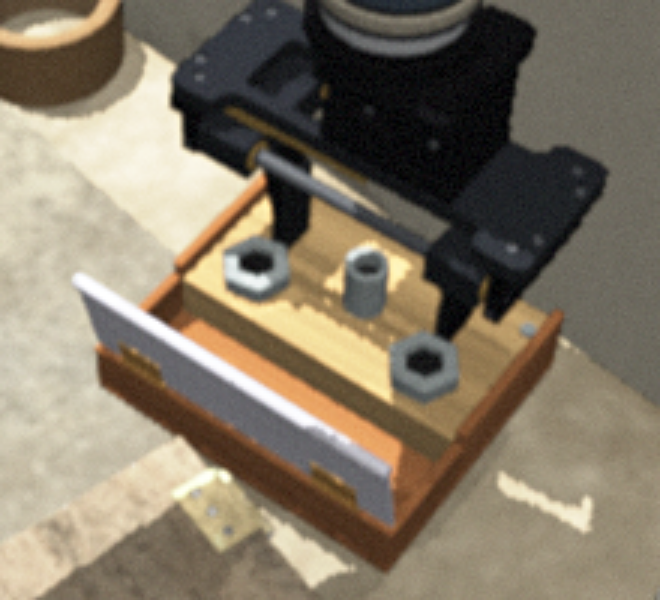

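The crop shows both fingers behind the nuts, which are moving squarely; the sleeve is untouched. I'll keep sweeping.

Call:
send_rows(
  steps=[
    [4,0,0,0,0,0,87],
    [5,0,0,0,0,0,87],
    [5,0,0,0,0,0,87],
    [5,0,0,0,0,0,87],
    [5,0,0,0,0,0,87],
    [5,0,0,0,0,0,87],
    [5,0,0,0,0,0,87],
    [5,0,0,0,0,0,87],
  ],
)

```text
clock: 5.6
ee_pos: [0.5014, 0.2482, 0.0373]
ee_rot: [[-0.984, -0.177, -0.002], [-0.177, 0.984, -0.001], [0.002, -0.0, -1.0]]
wrist_force: [-1.1, -1.1, 0.3]
grip_width: 0.999
grasp_force: 0.0
```

Call:
send_rows(
  steps=[
    [5,0,0,0,0,0,87],
    [4,0,0,0,0,0,87],
    [2,0,0,0,0,0,87],
    [0,0,0,0,0,0,87],
    [0,0,0,0,0,0,87],
  ],
)

```text
clock: 6.1
ee_pos: [0.4921, 0.2467, 0.0376]
ee_rot: [[-0.984, -0.177, 0.0], [-0.177, 0.984, 0.0], [-0.0, 0.0, -1.0]]
wrist_force: [-0.2, -0.1, 0.6]
grip_width: 1.001
grasp_force: 0.0
```

```bash
python3 -c "
from h import *
st();p,d=save('scene','s3.png');cv2.imwrite('pics/s3c.png',cv2.resize(cv2.imread('pics/s3.png')[160:360,220:440],None,fx=3,fy=3))"
```

```text
t 6.1 tray [14.4 -1.8 37.6] world [0.4921 0.2467 0.0376] F [-0.2 -0.1  0.6] w 1.001
rotvec to level/aligned (tool) [ 0.      0.0004 -0.0007]
```

View pics/s3c.png

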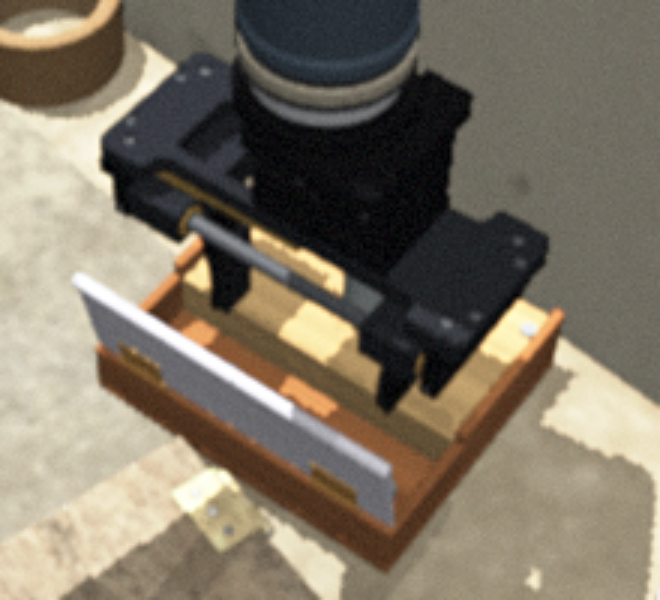

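The crop shows the fingers over the trough and the deck clear of nuts where visible. I'll lift, go round to the robot's side of the lid, and check.

Call:
send_rows(
  steps=[
    [0,0,-15,0,0,0,87],
    [0,0,-30,0,0,0,87],
    [0,0,-40,0,0,0,87],
    [0,0,-40,0,0,0,87],
    [8,0,-25,0,0,0,87],
    [20,0,-5,0,0,0,87],
    [25,0,0,0,0,0,87],
    [25,0,0,0,0,0,87],
  ],
)

```text
clock: 6.95
ee_pos: [0.4148, 0.2327, 0.1931]
ee_rot: [[-0.984, -0.177, 0.002], [-0.177, 0.984, 0.0], [-0.002, 0.0, -1.0]]
wrist_force: [0.8, 0.5, 0.2]
grip_width: 0.997
grasp_force: 0.0
```

Call:
send_rows(
  steps=[
    [15,0,0,0,0,0,87],
    [8,0,0,0,0,0,87],
    [0,0,0,0,0,0,87],
    [0,0,0,0,0,0,87],
  ],
)

```text
clock: 7.35
ee_pos: [0.3937, 0.2289, 0.1928]
ee_rot: [[-0.984, -0.177, 0.002], [-0.177, 0.984, 0.0], [-0.002, 0.0, -1.0]]
wrist_force: [-0.7, 0.3, 0.2]
grip_width: 0.997
grasp_force: 0.0
```

```bash
python3 -c "
from h import *
st();save('scene','s4.png');save('top','t4.png')
a=cv2.resize(cv2.imread('pics/s4.png')[195:355,240:420],None,fx=2.2,fy=2.2);b=cv2.resize(cv2.imread('pics/t4.png')[190:350,260:440],None,fx=2.2,fy=2.2)
cv2.imwrite('pics/c4.png',np.hstack([a,b]))"
```

```text
t 7.35 tray [114.4  -1.9 192.8] world [0.3937 0.2289 0.1928] F [-0.7  0.3  0.2] w 0.997
rotvec to level/aligned (tool) [ 0.0001  0.0019 -0.0007]
```

View pics/c4.png

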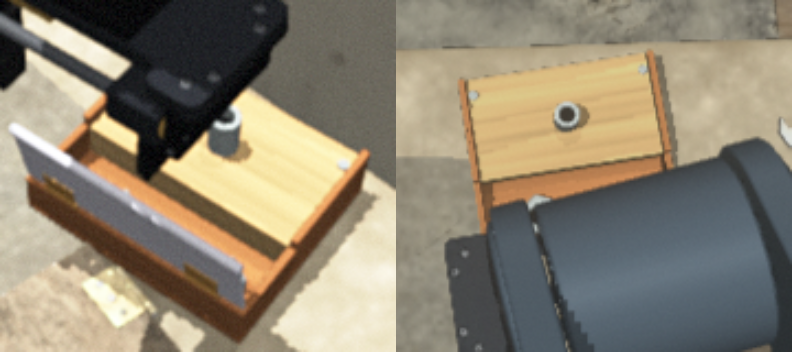

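Only the sleeve is left on the deck, still standing (right panel, 567,115). A nut shows in the trough at (540,200). Now I plan the lid's closing arc.

```bash
python3 -c "
from h import *
prev=np.array([114.4,82])
for th in np.arange(1.8,-0.01,-0.1):
    c=np.array([72-45*np.cos(th)+2*np.sin(th)+9,38+45*np.sin(th)+2*np.cos(th)])
    print(round(th,1),c.round(1),(c-prev).round(1));prev=c
P=cloud('top',np.load('pics/t4.png.npy'))[270:300,315:345].reshape(-1,3)
t=np.array([tray(x) for x in P]);t=t[(t[:,0]>20)&(t[:,0]<65)&(t[:,2]<60)];print(t[t[:,2]>9][:20],len(t))
"
```

```text
1.8 [93.2 81.4] [-21.2  -0.6]
1.7 [88.8 82.4] [-4.4  1. ]
1.6 [84.3 82.9] [-4.5  0.6]
1.5 [79.8 83. ] [-4.5  0.1]
1.4 [75.3 82.7] [-4.5 -0.3]
1.3 [70.9 81.9] [-4.4 -0.8]
1.2 [66.6 80.7] [-4.3 -1.2]
1.1 [62.4 79. ] [-4.2 -1.7]
1.0 [58.4 76.9] [-4.  -2.1]
0.9 [54.6 74.5] [-3.8 -2.5]
0.8 [51.1 71.7] [-3.5 -2.8]
0.7 [47.9 68.5] [-3.2 -3.2]
0.6 [45.  65.1] [-2.9 -3.5]
0.5 [42.5 61.3] [-2.5 -3.7]
0.4 [40.3 57.4] [-2.1 -4. ]
0.3 [38.6 53.2] [-1.7 -4.2]
0.2 [37.3 48.9] [-1.3 -4.3]
0.1 [36.4 44.5] [-0.9 -4.4]
-0.0 [36. 40.] [-0.4 -4.5]
[[ 22.6 -10.9   9.1]
 [ 24.6 -11.2   9.8]
 [ 24.3 -38.6   9.6]
 [ 33.5 -34.2  16.9]
 [ 33.9 -32.3  17.9]
 [ 35.  -20.7  10.9]
 [ 37.   -7.3   9.3]
 [ 32.6 -47.7   9.6]
 [ 35.1 -36.4  16.9]
 [ 35.6 -34.5  19.2]
 [ 35.8 -32.6  18.3]
 [ 36.1 -30.7  18.4]
 [ 36.4 -28.8  18. ]
 [ 36.7 -26.9  18.3]
 [ 36.8 -38.6  18.1]
 [ 37.1 -36.7  18.7]
 [ 37.3 -34.8  17.3]
 [ 37.4 -32.9  15.3]
 [ 38.1 -31.1  19.5]
 [ 38.1 -29.1  16.5]] 290
```

Call:
send_rows(
  steps=[
    [0,0,25,0,0,0,87],
    [0,0,40,0,0,0,87],
    [0,0,30,0,0,0,87],
    [0,0,15,0,0,0,87],
    [0,0,0,0,0,0,87],
    [0,0,0,0,0,0,87],
  ],
)

```text
clock: 8.05
ee_pos: [0.3933, 0.2288, 0.0824]
ee_rot: [[-0.984, -0.177, 0.0], [-0.177, 0.984, 0.0], [-0.0, -0.0, -1.0]]
wrist_force: [-0.3, -0.8, 0.0]
grip_width: 1.001
grasp_force: 0.0
```

One nut lies flat on the trough floor (top at z 18). Now I push the lid.

Call:
send_rows(
  steps=[
    [-8,0,0,0,0,0,87],
    [-8,0,0,0,0,0,87],
    [-6,0,0,0,0,0,87],
    [-5,0,-1,0,0,0,87],
    [-5,0,0,0,0,0,87],
    [-5,0,0,0,0,0,87],
    [-4,0,0,0,0,0,87],
    [-4,0,1,0,0,0,87],
  ],
)

```text
clock: 8.85
ee_pos: [0.437, 0.2367, 0.0825]
ee_rot: [[-0.984, -0.177, -0.0], [-0.177, 0.984, -0.0], [0.0, -0.0, -1.0]]
wrist_force: [-0.4, 1.3, -0.6]
grip_width: 1.0
grasp_force: 0.2
```

Call:
send_rows(
  steps=[
    [-4,0,1,0,0,0,87],
    [-4,0,2,0,0,0,87],
    [-4,0,2,0,0,0,87],
    [-4,0,2,0,0,0,87],
    [-4,0,3,0,0,0,87],
    [-3,0,3,0,0,0,87],
    [-3,0,3,0,0,0,87],
    [0,0,0,0,0,0,87],
  ],
)

```text
clock: 9.65
ee_pos: [0.4628, 0.2413, 0.0661]
ee_rot: [[-0.984, -0.177, 0.0], [-0.177, 0.984, 0.0], [-0.0, -0.0, -1.0]]
wrist_force: [-1.4, 0.2, -0.4]
grip_width: 1.0
grasp_force: 0.0
```

```bash
python3 -c "
from h import *
st();save('scene','s5.png')
cv2.imwrite('pics/c5.png',cv2.resize(cv2.imread('pics/s5.png')[160:360,220:440],None,fx=2.5,fy=2.5))"
```

```text
t 9.65 tray [44.2 -1.8 66.1] world [0.4628 0.2413 0.0661] F [-1.4  0.2 -0.4] w 1.0
rotvec to level/aligned (tool) [-0.      0.0001 -0.0008]
```

View pics/c5.png

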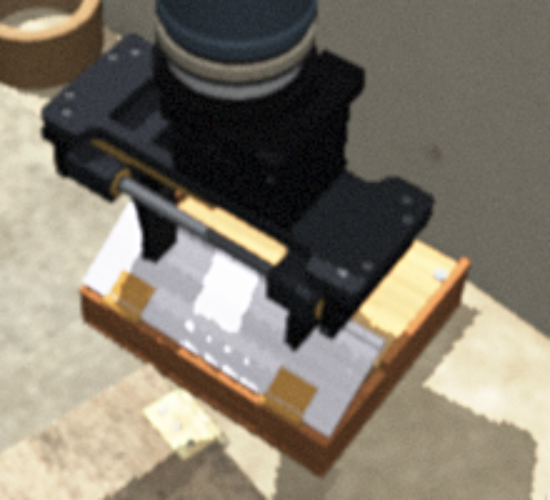

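The crop shows the lid about two thirds shut under both fingertips. I'll push it the rest of the way down.

Call:
send_rows(
  steps=[
    [-2,0,4,0,0,0,87],
    [-2,0,4,0,0,0,87],
    [-2,0,4,0,0,0,87],
    [-1,0,4,0,0,0,87],
    [-1,0,4,0,0,0,87],
    [0,0,4,0,0,0,87],
    [0,0,1,0,0,0,87],
    [0,0,0,0,0,0,87],
  ],
)

```text
clock: 10.5
ee_pos: [0.4699, 0.2426, 0.0413]
ee_rot: [[-0.984, -0.177, -0.001], [-0.177, 0.984, -0.0], [0.001, -0.0, -1.0]]
wrist_force: [-0.4, 0.2, 0.8]
grip_width: 1.004
grasp_force: 0.0
```

Call:
send_rows(
  steps=[
    [0,0,1,0,0,0,87],
    [0,0,0,0,0,0,87],
  ],
)

```text
clock: 10.7
ee_pos: [0.4702, 0.2427, 0.0406]
ee_rot: [[-0.984, -0.177, 0.0], [-0.177, 0.984, 0.0], [-0.0, 0.0, -1.0]]
wrist_force: [0.6, -0.2, -0.2]
grip_width: 1.0
grasp_force: 0.0
```

Call:
send_rows(
  steps=[
    [0,0,0.7,0,0,0,87],
    [0,0,0,0,0,0,87],
  ],
)

```text
clock: 10.9
ee_pos: [0.4703, 0.2427, 0.0399]
ee_rot: [[-0.984, -0.177, 0.0], [-0.177, 0.984, 0.0], [-0.0, 0.0, -1.0]]
wrist_force: [0.7, -1.0, -0.1]
grip_width: 1.001
grasp_force: 0.0
```

Call:
send_rows(
  steps=[
    [0,0,0.7,0,0,0,87],
    [0,0,0,0,0,0,87],
  ],
)

```text
clock: 11.1
ee_pos: [0.4703, 0.2427, 0.0399]
ee_rot: [[-0.984, -0.177, 0.0], [-0.177, 0.984, 0.0], [-0.0, 0.0, -1.0]]
wrist_force: [-1.0, -0.7, 5.6]
grip_width: 1.003
grasp_force: 2.8
```

Firm stop at z = 40 mm with 5.6 N, so the lid is shut. I'll retreat and check.

Call:
send_rows(
  steps=[
    [0,0,-5,0,0,0,87],
    [0,0,-20,0,0,0,87],
    [0,0,-40,0,0,0,87],
    [0,0,-40,0,0,0,87],
    [0,0,-40,0,0,0,87],
    [0,40,-20,0,0,0,87],
    [0,45,0,0,0,0,87],
    [0,45,0,0,0,0,87],
  ],
)

```text
clock: 11.9
ee_pos: [0.4475, 0.3719, 0.2059]
ee_rot: [[-0.984, -0.176, 0.003], [-0.176, 0.984, 0.001], [-0.003, 0.001, -1.0]]
wrist_force: [0.1, -0.2, 0.1]
grip_width: 1.004
grasp_force: 0.0
```

Call:
send_rows(
  steps=[
    [0,40,0,0,0,0,87],
    [0,40,0,0,0,0,87],
    [0,20,0,0,0,0,87],
    [0,0,0,0,0,0,87],
    [0,0,0,0,0,0,87],
    [0,0,0,0,0,0,87],
  ],
)

```text
clock: 12.5
ee_pos: [0.4294, 0.4677, 0.2039]
ee_rot: [[-0.984, -0.176, -0.001], [-0.176, 0.984, -0.001], [0.001, -0.001, -1.0]]
wrist_force: [-0.3, -0.1, 0.5]
grip_width: 0.996
grasp_force: 0.0
```

```bash
python3 -c "
from h import *
st();save('scene','s6.png');save('top','t6.png')
a=cv2.resize(cv2.imread('pics/s6.png')[195:355,240:420],None,fx=2.2,fy=2.2);b=cv2.resize(cv2.imread('pics/t6.png')[190:350,260:440],None,fx=2.2,fy=2.2)
cv2.imwrite('pics/c6.png',np.hstack([a,b]))
P=cloud('top',np.load('pics/t6.png.npy'))[195:320,270:420].reshape(-1,3);t=np.array([tray(x) for x in P])
for x in range(14,74,10):
    s=t[(abs(t[:,0]-x)<4)&(abs(t[:,1])<70)];print(x,len(s),np.median(s[:,2]))
"
```

```text
t 12.5 tray [  36.7 -230.5  203.9] world [0.4294 0.4677 0.2039] F [-0.3 -0.1  0.5] w 0.996
rotvec to level/aligned (tool) [-0.001  -0.0009 -0.0016]
14 276 40.4
24 308 39.4
34 315 39.6
44 320 39.349999999999994
54 319 39.7
64 319 39.7
```

View pics/c6.png

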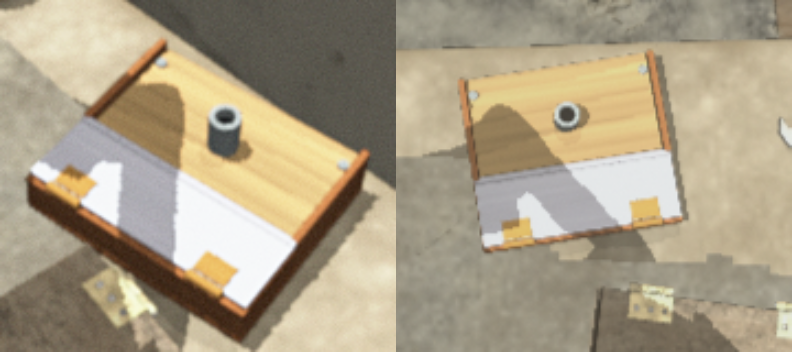

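The lid lies level at z 40 and the sleeve stands at its original place (567,115); the gripper is clear.

```bash
python3 -c "
from h import *
print(ticket.sign_off())"
```

```text
the job is handed in; nothing more can be done
None
```

The two nuts were swept into the trough, the lid is fully shut (level at 40 mm), the sleeve still stands in its place on the deck, and the job was handed in at about 12.5 s.

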